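# Free the handled dish and hold it up turned for the pass

### The job

The tape roll on the dock's upright post overhangs the dished plate: slide it up off the post and set it down gently, lying flat, on the bench clear of the dock. Then lift the plate by its arched handle to 10 cm or more above the bench and turn it a quarter turn, either way, so that the handle runs along the dock's length, keeping the plate level and its loose chocolate ball centred, and disturbing nothing else. Finish while still holding the plate up, level, turned and still; do not put it down.

Things in the scene. Friction and masses are not known exactly. Their poses are not given: they have to be found in the camera images.
- dock: Fixed wooden dock board 170 (x) x 290 (y, its length) x 12 mm, standing on the bench. Origin on the bench under the centre of the plate's seat; the board runs from y -110 to +180 mm. Its x axis runs across the board, its y axis along its length from the seat towards the post, z up. Four 6 mm high stops round the seat keep the plate's round foot in place (2 mm play).
- post_top (a point): Centre of the top of the dock's upright round steel post: 98 mm above the bench, 109 mm from the seat along the dock's +y. The post is 18 mm in diameter; a collar 32 mm in diameter carries the roll, with its top 48 mm above the bench.
- roll: The roll of brown tape that starts on the post: same body as point roll_center, origin at the centre of its underside, z along its bore.
- roll_center (a point): Centre (half-way up, on the axis) of the roll on the post: 62 mm outer diameter, 36 mm tall, bore 26 mm (loose on the post, which sticks out 14 mm above it), about 70 to 140 g. Parked upright on the collar, underside 48 mm above the bench, centre at 66 mm; it overhangs the plate's rim by about 10 mm with 4 mm of air between. z along the bore. Lying flat on the bench its centre is at 18 mm.
- dish: White round dished plate with an arched handle, about 0.38 kg with its handle. Origin at the centre of its underside (12 mm above the bench when seated in the dock), z up, x along the handle bar. Foot 80 mm in diameter, outer rim 180 mm in diameter, rim 32 mm above the underside; the inside is a shallow cone that slopes 8 degrees down to the centre.
- dish_handle (a point): Centre of the plate's handle bar, a straight wooden bar right over the plate's centre, 118 mm above the underside (130 mm above the bench when seated). The bar is 186 mm long along the plate's x axis, 14 mm wide (y) and 16 mm high, on two 8 mm steel rods at x = +/-86 mm; free space between bar and ball. Starts within 4 degrees of the dock's x axis (or of its reverse, which is the same).
- ball: The chocolate ball as a body (same as point ball_center).
- ball_center (a point): Centre of the loose chocolate ball, 32 mm in diameter, 22 g, lying in the middle of the plate. It rolls up the slope if the plate tilts by more than about 8 degrees or is jerked (more than about 1.4 m/s2).
- dish_well (a point): Point in the plate where the ball's centre is when the ball lies in the very middle: 26 mm above the plate's underside on its axis.
- spare_roll_center (a point): Bystander: centre of a spare roll of the same size lying flat on the bench beside the dock, not on the post. Leave it.
- spice_jar_mid (a point): Bystander: middle of a round jar, 52 mm in diameter, 95 mm tall, beyond the dock.
- salt_jar_mid (a point): Bystander: middle of a round jar, 48 mm in diameter, 85 mm tall, beyond the post.
- steel_bowl_mid (a point): Bystander: middle of a steel bowl, 140 mm in diameter, 60 mm tall, at the right (-y) side.
- spatula_grip (a point): Bystander: grip of a 260 mm long spatula lying flat on the bench at the right (-y) side.

How it is judged:
On the way, in this order (a step that is already met when the one before it is completed fails the run):
1. The roll is off the post, let go, lying flat and still on the bench clear of the dock (height (world z) of roll_center below 0.026 m and angle between roll_center's own z axis and vertical below 0.15 rad and contact force between roll and the fingers below 0.1 N and contact force between roll and dock below 0.1 N and horizontal distance between roll_center and post_top above 0.05 m and linear speed of roll below 0.03 m/s), for 0.2 s.
2. The plate is lifted clear of the dock by the gripper (height (world z) of dish_handle above 0.16 m and contact force between dish and the fingers above 0.5 N and contact force between dish and dock below 0.1 N), for 0.2 s.
At the end, for the whole second after the job is handed in: Gripper holds the plate by its handle, underside over 90 mm above the bench, still, level within 5 deg, handle within 11 deg of the dock's length, ball within 12 mm of the middle; roll flat and still on the bench, over 50 mm from the post, off the dock; bystanders moved under 30 mm (all of step 1 and height (world z) of dish above 0.09 m and contact force between dish and the fingers above 0.5 N and contact force between dish and dock below 0.1 N and angle between the x axis of dish and the x axis of dock, either way round above 1.371 rad and angle between dish's own z axis and vertical below 0.09 rad and distance between ball_center and dish_well below 0.012 m and linear speed of dish below 0.03 m/s and angular speed of dish below 0.15 rad/s and distance of each of spare_roll_center, spice_jar_mid, salt_jar_mid, steel_bowl_mid, spatula_grip from where it was at the start of the episode below 0.03 m); the arm keeps its last pose, push and grip.
It fails at once if the ball strays more than 35 mm from the plate's middle (distance between ball_center and dish_well above 0.035 m).
It fails at once if the plate is tipped more than 14 degrees (angle between dish's own z axis and vertical above 0.25 rad).
It fails at once if the roll is dropped or thrown (moves freely faster than 0.8 m/s) (contact force between roll and the fingers below 0.05 N and linear speed of roll above 0.8 m/s).
It fails at once if a bystander is pushed aside or knocked over (distance of any of spare_roll_center, spice_jar_mid, salt_jar_mid, steel_bowl_mid, spatula_grip from where it was at the start of the episode above 0.03 m).
It also fails if it takes over 58 s, if anything falls off the work surface, if the arm or the gripper's body presses on something with over 40 N, if the wrist force passes 120 N, or if a joint passes its speed limit or range.

### The arm

A 7-joint arm with a two-finger parallel gripper is mounted at the origin on the work surface. World frame = base frame: x ahead of the robot, y to its left, z up, the work surface at z = 0. Lengths are in m, angles in rad, forces in N, time in s.
With the tool pointing down it reaches from about 0.4 to 0.875 m from the base axis. Payload 19.3 kg.
Tool frame: the origin (TCP) lies midway between the tips of the shut fingers; the grasp point (between the pads) lies 19 mm behind it; x points along the fingers, y is the direction in which the jaws open and shut, and the axes are right-handed (so a half turn about x gives the same grasp; the last joint's range is limited). The gripper opens to 85 mm and grips with 20 to 120 N. Pads are 22 mm wide; open, the fingers measure 114 mm over their backs; the gripper's body (76 mm by 85 mm) begins 54 mm behind the grasp point. The pads swing forward as they close: fully open they stand 13 mm farther back than shut.
Start: joints at [1.127, 0.521, -0.036, 1.599, 0.021, 1.021, -0.113], TCP at [0.228, -0.582, 0.231] pointing down, gripper open.
Joint ranges: [-2.91, 2.91], [-0.3, 2.13], [-1.5, 1.42], [0.17, 2.43], [-1.26, 4.41], [0.16, 1.93], [-2.52, 2.52]. Speed limits (rad/s): [1.89, 1.89, 2.39, 2.39, 3.01, 3.01, 3.01].

### API

Orientations are given as [roll, pitch, yaw] about the fixed x, y, z axes, in that order (R = Rz(yaw) Ry(pitch) Rx(roll)).
In Python, from workcell import telemetry, vision, workorder gives the robot as it stands. The module is installed in compiled form; this text tells all that it offers.
- The arm moves only by the tool play_rows, never from a script. Its argument "deltas" is a list of rows, each a list of 7 numbers: the shift along the world's x, y, z in mm, then the turn, a rotation vector about the world's x, y, z in degrees, then the finger opening in mm, from 0 to 85.4. In form: [[x, y, z, wx, wy, wz, jaw], ...]. A call has 1 to 8 rows; each row shifts and turns the commanded pose from where the row before left it; what a row does not reach is not made up. A row lasts 1/8 s, in which the tool goes at most 62.5 mm and 10.7 degrees, less where a joint would pass 70% of its speed; a pose out of reach is approached as far as the arm can. A call with a gripper value outside its range is refused whole. The fingers move at their own pace and stop on an object; "grip_force" is the grip in N (left out, the last holds). Time passes only in rows, so rows that do not move let the fingers close. It gives the time, the measured TCP pose, the force and the opening at its end, in the units of the state.
- telemetry.observe(): the state, without advancing time (a new reading comes with each control period).
- vision.grab_frame(name): name is "scene" or "side" or "wrist"; returns the picture (480x640x3 uint8, red, green, blue); there is no depth.
- vision.camera_info(name): a dict with "mtx" (3x3 intrinsics, pixels), "rvec" (rotation vector, rad) and "tvec" (3), from world to camera coordinates, as OpenCV has them. Camera axes: x right, y down, z forward; pixel columns grow to the right and rows downward; lengths in m; the calibration is good to about 2 mm. A picture is of the moment at which its call begins: read the wrist's pose just before it. camera_info takes no time and is no camera call; for the wrist camera it gives the pose at the moment of the call.
- workorder.job_done(): hands the job in, once; it reports no verdict.
The state is a dict: "clock": time; "qpos": joint angles; "qd": joint speeds; "joint_efforts": joint torques, N m; "position": TCP position; "tool_rot": TCP orientation; "force": force on the tool from outside, world axes, zero at the start; "moment": the same for the moment, N m; "grip_width": finger opening in m.
Only numpy, scipy, OpenCV 4.12 (cv2) and the standard library are available. Lean on these libraries where they do the work, as an engineer would, in place of code of your own. Each camera call takes 0.05 s, during which the arm holds its last target. There are 200 camera calls.

## Working session

There is one attempt and no reset: what is moved stays moved. The work goes in short steps, Python scripts to look and compute and a tool call to move; the robot and the scene stay as the last step left them, time stands still between calls to the robot, and variables do not carry over. Pictures are saved under pics/ and viewed, about 8 in all and at most 12, crops included, and the job is handed in when it is done.

Besides the shell and the picture viewer there is one more tool, called as name([rows], argument=value, ...), one row to a line, values as JSON. play_rows: Moves the arm, as the interface text tells. Its arguments: {"type":"object","properties":{"deltas":{"type":"array","items":{"type":"array","items":{"type":"number"}}},"grip_force":{"type":"number"}},"required":["deltas"]}

```bash
mkdir -p pics
python3 - <<'E'
from workcell import telemetry, vision
import cv2
s=telemetry.observe(); print(s)
for n in("scene","side"):
    f=vision.grab_frame(n); cv2.imwrite(f"pics/{n}0.png",f[:,:,::-1]); print(n,vision.camera_info(n))
E
```

```text
{'clock': 0.0, 'qpos': array([ 1.12677607,  0.52202549, -0.0363081 ,  1.60003093,  0.02123038,
        1.02107637, -0.11277899]), 'qd': array([-1.43281171e-05,  1.96513383e-03, -1.07269716e-03,  9.05774032e-05,
       -2.32203089e-03,  4.02158707e-04, -7.94458433e-04]), 'joint_efforts': array([-3.56847358e-04, -9.27109337e+01,  1.97977535e+00, -3.69940424e+01,
        1.78039883e-02,  8.22678121e-03, -1.05129524e-05]), 'position': array([ 0.22805454, -0.58153649,  0.23071059]), 'tool_rot': array([-1.46861108,  1.5696417 ,  2.04681244]), 'force': array([ 0.35665807, -0.59760857, -0.34266854]), 'moment': array([-0.02659402, -0.00347404, -0.03826793]), 'grip_width': 0.08541677812265504}
scene {'mtx': array([[621.71601169,   0.        , 319.9578161 ],
       [  0.        , 621.71601169, 241.22881579],
       [  0.        ,   0.        ,   1.        ]]), 'rvec': array([ 0.9031203 ,  2.47915551, -1.11860541]), 'tvec': array([ 0.51958405, -0.12496865,  1.33911562])}
side {'mtx': array([[488.91137843,   0.        , 319.68073875],
       [  0.        , 488.91137843, 244.64278579],
       [  0.        ,   0.        ,   1.        ]]), 'rvec': array([ 0.74194034, -2.59577071,  1.10866148]), 'tvec': array([0.43967927, 0.34883357, 0.75825717])}
```

View pics/scene0.png

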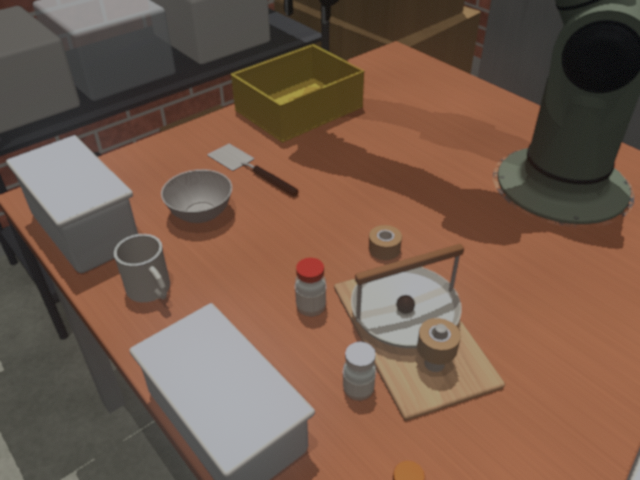

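View pics/side0.png

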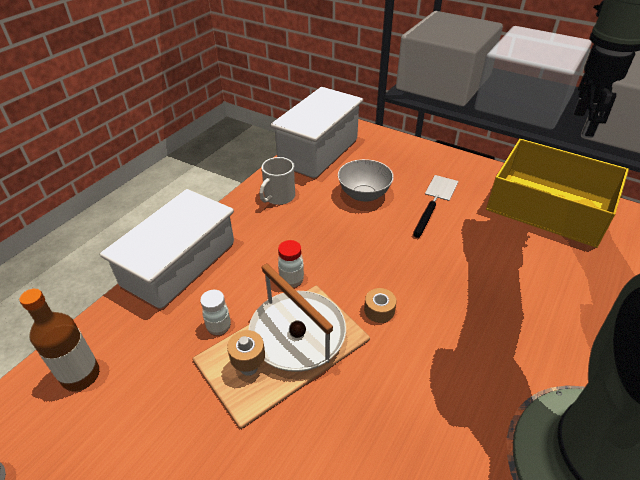

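The scene and side pictures show the dock with plate (side ~(298,330)), roll on post (246,350), spare roll (380,305), red jar (290,263), white jar (214,312). I'll enlarge both.

Run:
```python
import cv2
def crop(n,x,y,w,h,k):
    im=cv2.imread(f"pics/{n}0.png")[y:y+h,x:x+w]; im=cv2.resize(im,None,fx=k,fy=k,interpolation=cv2.INTER_CUBIC)
    for i in range(0,w,20): cv2.putText(im,str(x+i),(i*k,10),0,.35,(255,0,0)); cv2.line(im,(i*k,12),(i*k,18),(255,0,0))
    for j in range(0,h,20): cv2.putText(im,str(y+j),(0,j*k+4),0,.35,(255,0,0)); cv2.line(im,(24,j*k),(30,j*k),(255,0,0))
    cv2.imwrite(f"pics/{n}0c.png",im)
crop("side",185,235,220,195,3); crop("scene",325,225,190,195,3)
```

```text
(no output)
```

View pics/side0c.png

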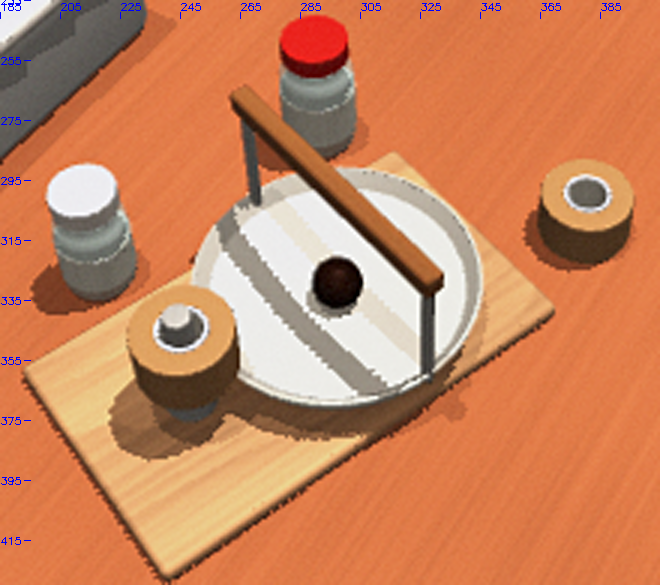

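View pics/scene0c.png

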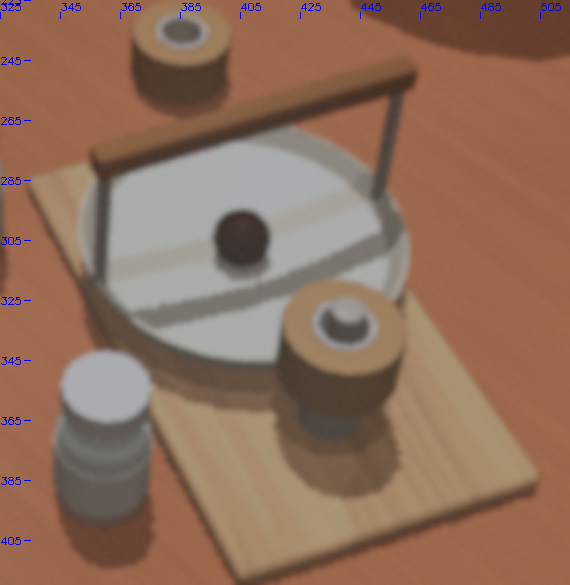

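```bash
cat > h.py <<'E'
import numpy as np,cv2
from scipy.optimize import least_squares
from workcell import vision
C={n:vision.camera_info(n) for n in("scene","side")}
def proj(n,P):
    c=C[n]; return cv2.projectPoints(np.atleast_2d(np.float64(P)),c["rvec"],c["tvec"],c["mtx"],None)[0][:,0]
def tri(obs,z=None):
    f=lambda p:np.concatenate([(proj(n,p)-q).ravel() for n,q in obs])
    r=least_squares(f,[.5,0,.05] ,x_scale=.1); return r.x.round(4),r.fun.round(1)
E
python3 - <<'E'
from h import *
T={"postA":[("side",(243.3,339.3)),("scene",(441.7,327))],
"barL(side left)":[("side",(265.3,265.3)),("scene",(357.3,275.7))],
"barR":[("side",(329,327.7)),("scene",(461,245))],
"ball":[("side",(297.7,329)),("scene",(405.7,304.3))],
"spare":[("side",(380.7,299)),("scene",(386,235))],
"white":[("side",(212.7,296.7)),("scene",(360.3,351.7))],
"red":[("side",(290,246.7)),("scene",(310,267))],
"cornL":[("side",(193.3,358.3)),("scene",(405,416.7))],
"cornBot":[("side",(240,426.3)),("scene",(504,383.3))],
"cornBack":[("side",(317,286)),("scene",(335,287.7))]}
for k,v in T.items(): print(k,*tri(v))
D=[((85,180,12),"cornBot"),((-85,180,12),"cornL"),((-85,-110,12),"cornBack"),((0,109,98),"postA"),((0,0,38),"ball")]
for s in (1,-1):
  def W(p,q): 
    q=np.array(q)/1e3*[s,1,1]; c,d=np.cos(p[2]),np.sin(p[2]); return [p[0]+c*q[0]-d*q[1],p[1]+d*q[0]+c*q[1],q[2]]
  f=lambda p:np.concatenate([(proj(n,W(p,q))-o).ravel() for q,k in D for n,o in T[k]])
  for y0 in(0,2,-2):
    r=least_squares(f,[.6,0,y0]); print(s,r.x,np.degrees(r.x[2]),r.cost,r.fun.round(1),"post",W(r.x,(0,109,98)))
c=vision.camera_info("side")
E
```

```text
postA [0.5734 0.1539 0.0989] [-0.5  0.8 -0.5 -0.7]
barL(side left) [0.6215 0.0222 0.1352] [-0.3  0.5 -0.3 -0.4]
barR [0.45   0.0795 0.1361] [ 0.1 -0.2  0.1  0.2]
ball [0.5356 0.0513 0.0364] [-0.4  0.8 -0.5 -0.7]
spare [ 0.4373 -0.0952  0.0362] [-0.3  0.7 -0.4 -0.6]
white [0.6879 0.1031 0.0857] [-0.5  1.  -0.5 -0.7]
red [ 0.6367 -0.0744  0.0933] [-0.6  1.3 -0.6 -1. ]
cornL [0.6748 0.1894 0.0077] [-0.3  0.5 -0.3 -0.3]
cornBot [0.5191 0.2462 0.0092] [-0.1  0.2 -0.2 -0.2]
cornBack [ 0.5775 -0.0798  0.0025] [-0.8  1.8 -0.9 -1.4]
1 [0.61618172 0.04824657 0.34775575] 19.924936737899166 17650.530410307838 [-52.9 -34.3 -50.5  42.3  88.8  52.7  87.2 -72.4   1.7  -1.9  -0.8  -7.5
  -1.8  -1.7  -4.8   0.3 -34.3 -18.8 -37.2  21.6] post [np.float64(0.5790357503138889), np.float64(0.1507218182069085), np.float64(0.098)]
1 [0.61618767 0.04825021 0.34784345] 19.929961350758063 17650.53039006581 [-52.9 -34.3 -50.4  42.3  88.8  52.7  87.2 -72.4   1.7  -1.9  -0.8  -7.5
  -1.8  -1.7  -4.8   0.3 -34.3 -18.8 -37.2  21.6] post [np.float64(0.5790327042416256), np.float64(0.15072220085052854), np.float64(0.09
[... 407 characters left out ...]
-0.1 -0.8 -1.8 -1.6 -5.4 -0.2  1.1
 -0.6 -0.4 -0.6  0.2 -0.5 -1.3] post [np.float64(0.5732064231644809), np.float64(0.15373972828200688), np.float64(0.098)]
-1 [ 0.53592494  0.0513137  -0.34907848] -20.000723337741405 28.235838259104387 [-0.9  1.5  2.6 -0.4 -2.5 -0.7 -0.2 -0.1 -0.8 -1.8 -1.6 -5.4 -0.2  1.1
 -0.6 -0.4 -0.6  0.2 -0.5 -1.3] post [np.float64(0.5732064250439955), np.float64(0.15373972830398436), np.float64(0.098)]
-1 [ 0.53592493  0.0513137  -0.3490785 ] -20.00072483866789 28.23583825910898 [-0.9  1.5  2.6 -0.4 -2.5 -0.7 -0.2 -0.1 -0.8 -1.8 -1.6 -5.4 -0.2  1.1
 -0.6 -0.4 -0.6  0.2 -0.5 -1.3] post [np.float64(0.5732064258019542), np.float64(0.15373972833863586), np.float64(0.098)]
```

Run:
```python
from h import *
from scipy.spatial.transform import Rotation as R
from workcell import telemetry
s=telemetry.observe(); M=R.from_euler('xyz',s['tool_rot']).as_matrix(); print(M.round(3))
print("jaw az",np.degrees(np.arctan2(M[1,1],M[0,1])),np.degrees(s['qpos']))
```

```text
[[-0.     0.365 -0.931]
 [ 0.001 -0.931 -0.365]
 [-1.    -0.001  0.   ]]
jaw az -68.58512265658571 [64.56196066 29.90422638 -2.08022733 91.6707468   1.21496786 58.50281598
 -6.46246773]
```

play_rows([
  [10,22,2,0,0,1.5,85],
  [20,44,2,0,0,3,85],
  [22,47,2,0,0,3.1,85],
  [22,47,2,0,0,3.1,85],
  [22,47,2,0,0,3.1,85],
  [22,47,0,0,0,3.1,85],
  [22,47,0,0,0,3.1,85],
  [22,47,0,0,0,3.1,85],
])

```text
clock: 1.1
position: [0.3906, -0.2323, 0.2413]
tool_rot: [0.427, 1.571, -1.936]
force: [0.5, -0.2, -0.2]
grip_width: 0.085
```

play_rows([
  [22,47,0,0,0,3.1,85],
  [22,47,0,0,0,3.1,85],
  [22,47,0,0,0,3.1,85],
  [22,47,0,0,0,3.1,85],
  [22,47,0,0,0,3.1,85],
  [22,47,0,0,0,3.1,85],
  [22,47,0,0,0,3.1,85],
  [20,42,0,0,0,3,85],
])

```text
clock: 2.1
position: [0.5646, 0.1389, 0.241]
tool_rot: [-1.138, 1.57, -3.07]
force: [1.1, -1.8, -0.2]
grip_width: 0.085
```

play_rows([
  [12,22,0,0,0,1,85],
  [6,10,0,0,0,0,85],
  [0,0,0,0,0,0,85],
  [0,0,0,0,0,0,85],
])

```text
clock: 2.6
position: [0.582, 0.1679, 0.2413]
tool_rot: [0.152, 1.57, -1.765]
force: [-0.1, 0.3, -0.3]
grip_width: 0.0852
```

```bash
cat > w.py <<'E'
from h import *
from scipy.spatial.transform import Rotation as R
from workcell import telemetry
import sys
s=telemetry.observe(); M=R.from_euler('xyz',s['tool_rot']).as_matrix()
print(s['clock'],s['position'].round(4),"tool x",M[:,0].round(3),"jaw az",np.degrees(np.arctan2(M[1,1],M[0,1])).round(2),"F",s['force'].round(1),s['grip_width'])
C['wrist']=vision.camera_info('wrist')
f=vision.grab_frame('wrist')[:,:,::-1].copy(); cv2.imwrite(f'pics/{sys.argv[1]}.png',f)
c=C['wrist']; c['mtx']=np.array(c['mtx']); print(c)
np.savez(f'pics/{sys.argv[1]}.npz',**c)
for n,P in dict(post=(.5732,.1537,.098),rolltop=(.5732,.1537,.084),barL=(.6215,.0222,.138),barR=(.45,.0795,.138),ball=(.536,.0513,.038)).items(): print(n,proj('wrist',P).round(1))
E
python3 w.py w1
```

```text
2.6 [0.582  0.1679 0.2413] tool x [-0.    -0.001 -1.   ] jaw az -19.87 F [-0.1  0.3 -0.3] 0.08516600950309314
{'mtx': array([[352.38681455,   0.        , 320.2559872 ],
       [  0.        , 352.38681455, 245.33287204],
       [  0.        ,   0.        ,   1.        ]]), 'rvec': array([-2.78465348,  0.48779741,  0.07889875]), 'tvec': array([-0.48972632,  0.29341969,  0.5010423 ])}
post [[316.8 247.4]]
rolltop [[316.9 242.4]]
barL [[423.6 383.1]]
barR [[209.8 387.4]]
ball [[317.5 323. ]]
```

View pics/w1.png

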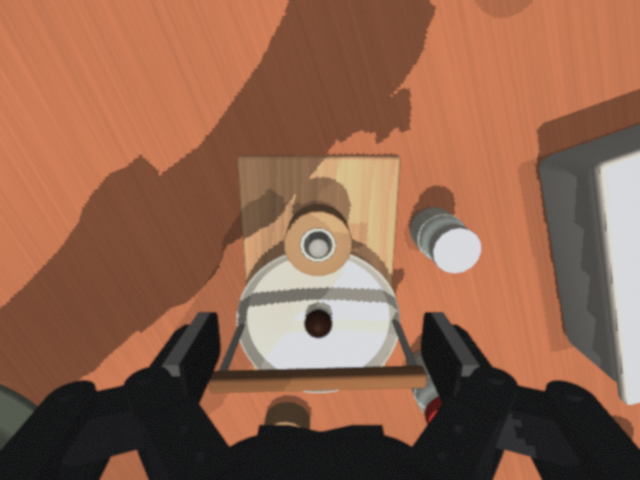

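Wrist view: post top at (318,246), ball (318,323), bar from (212,380) to (425,379) — all within ~2 px of predictions. Descending on the roll.

play_rows([
  [-5,-8,-10,0,0,0,85],
  [-4,-6,-25,0,0,0,85],
  [0,0,-30,0,0,0,85],
  [0,0,-30,0,0,0,85],
  [0,0,-30,0,0,0,85],
  [0,0,-25,0,0,0,85],
  [0,0,-20,0,0,0,85],
  [0,0,-10,0,0,0,85],
])

```text
clock: 3.65
position: [0.5727, 0.1546, 0.0602]
tool_rot: [-0.878, 1.57, -2.794]
force: [0.4, -0.5, 0.1]
grip_width: 0.0849
```

play_rows([
  [0,0,-6,0,0,0,85],
  [0,0,-3,0,0,0,85],
  [0,0,0,0,0,0,85],
  [0,0,0,0,0,0,50],
  [0,0,0,0,0,0,50],
  [0,0,0,0,0,0,50],
  [0,0,0,0,0,0,50],
  [0,0,0,0,0,0,50],
], grip_force=30)

```text
clock: 4.65
position: [0.5735, 0.1552, 0.053]
tool_rot: [2.041, 1.57, 0.125]
force: [-2.1, -1.1, 7.7]
grip_width: 0.0615
```

play_rows([
  [0,0,0,0,0,0,50],
  [0,0,2,0,0,0,50],
  [0,0,6,0,0,0,50],
  [0,0,10,0,0,0,50],
  [0,0,15,0,0,0,50],
  [0,0,15,0,0,0,50],
  [0,0,12,0,0,0,50],
  [0,0,8,0,0,0,50],
], grip_force=40)

```text
clock: 5.65
position: [0.5734, 0.1552, 0.1213]
tool_rot: [2.108, 1.57, 0.192]
force: [0.6, 0.8, -1.5]
grip_width: 0.0611
```

```bash
python3 w.py w2 | head -1
python3 - <<'E'
from workcell import vision; import cv2
f=vision.grab_frame("side")[200:440,150:430,::-1]; cv2.imwrite("pics/s2.png",cv2.resize(f,None,fx=2,fy=2))
E
```

```text
5.65 [0.5734 0.1552 0.1213] tool x [ 0.001  0.    -1.   ] jaw az -19.79 F [ 0.6  0.8 -1.5] 0.06108266681865842
```

View pics/s2.png

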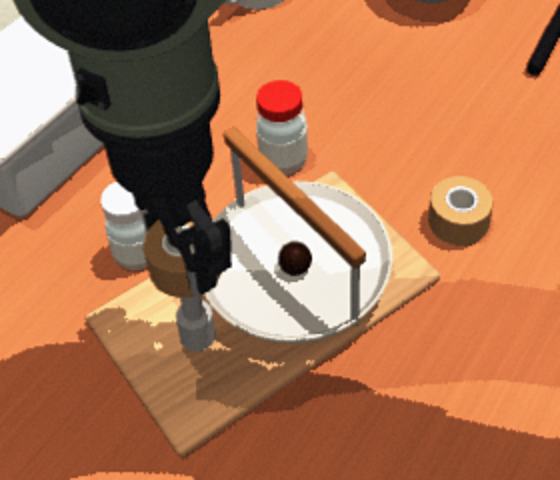

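The roll hangs at side ≈(237,328), above the bared post; plate and ball undisturbed. Carrying it to the robot side of the dock.

play_rows([
  [-8,3,0,0,0,0,50],
  [-20,7,0,0,0,0,50],
  [-28,10,0,0,0,0,50],
  [-32,12,0,0,0,0,50],
  [-28,10,0,0,0,0,50],
  [-22,8,0,0,0,0,50],
  [-12,4,0,0,0,0,50],
  [0,0,-5,0,0,0,50],
])

```text
clock: 6.75
position: [0.423, 0.2094, 0.1152]
tool_rot: [2.072, 1.57, 0.157]
force: [-0.2, -0.6, -0.5]
grip_width: 0.061
```

play_rows([
  [0,0,-15,0,0,0,50],
  [0,0,-22,0,0,0,50],
  [0,0,-25,0,0,0,50],
  [0,0,-22,0,0,0,50],
  [0,0,-13,0,0,0,50],
  [0,0,-6,0,0,0,50],
  [0,0,-3,0,0,0,50],
  [0,0,0,0,0,0,50],
])

```text
clock: 7.75
position: [0.4234, 0.2092, 0.0096]
tool_rot: [2.376, 1.57, 0.46]
force: [-0.3, 1.0, -1.7]
grip_width: 0.0612
```

play_rows([
  [0,0,-1.5,0,0,0,50],
  [0,0,-1.5,0,0,0,50],
  [0,0,-1,0,0,0,50],
  [0,0,0,0,0,0,50],
  [0,0,0,0,0,0,50],
])

```text
clock: 8.38
position: [0.4232, 0.2091, 0.0053]
tool_rot: [-1.111, 1.571, -3.027]
force: [-0.9, -0.1, -1.3]
grip_width: 0.0613
```

play_rows([
  [0,0,-1,0,0,0,50],
  [0,0,0,0,0,0,50],
  [0,0,0,0,0,0,50],
])

```text
clock: 8.75
position: [0.4233, 0.2092, 0.005]
tool_rot: [1.741, 1.57, -0.175]
force: [-4.4, -2.5, 23.3]
grip_width: 0.0609
```

play_rows([
  [0,0,0.7,0,0,0,50],
  [0,0,0,0,0,0,66],
  [0,0,0,0,0,0,75],
  [0,0,0,0,0,0,85],
  [0,0,0,0,0,0,85],
  [0,0,0,0,0,0,85],
  [0,0,0,0,0,0,85],
])

```text
clock: 9.62
position: [0.4232, 0.2092, 0.005]
tool_rot: [-1.661, 1.571, 2.706]
force: [0.2, -0.1, -0.2]
grip_width: 0.0854
```

play_rows([
  [0,0,5,0,0,0,85],
  [0,0,15,0,0,0,85],
  [0,0,30,0,0,0,85],
  [0,0,40,0,0,0,85],
  [0,0,45,0,0,0,85],
  [0,0,45,0,0,0,85],
  [0,0,30,0,0,0,85],
  [0,0,10,0,0,0,85],
])

```text
clock: 10.62
position: [0.4235, 0.2093, 0.2274]
tool_rot: [2.238, 1.568, 0.322]
force: [1.2, -0.1, -0.0]
grip_width: 0.0847
```

play_rows([
  [5,-6,0,0,0,4,85],
  [9,-13,0,0,0,8,85],
  [11,-15,0,0,0,9,85],
  [11,-15,0,0,0,9,85],
  [11,-15,0,0,0,9,85],
  [11,-15,0,0,0,9,85],
  [11,-15,0,0,0,9,85],
  [11,-15,0,0,0,9,85],
])

```text
clock: 11.62
position: [0.503, 0.0995, 0.2248]
tool_rot: [-2.132, 1.57, -2.891]
force: [0.2, 0.7, -0.9]
grip_width: 0.085
```

play_rows([
  [11,-15,0,0,0,9,85],
  [11,-15,0,0,0,8,85],
  [7,-11,0,0,0,5,85],
  [3.5,-8,0,0,0,3,85],
  [0,0,0,0,0,0,85],
  [0,0,0,0,0,0,85],
])

```text
clock: 12.38
position: [0.5353, 0.0516, 0.2249]
tool_rot: [-2.982, 1.57, 2.973]
force: [-0.2, -0.4, -0.2]
grip_width: 0.0846
```

```bash
python3 w.py w3
```

```text
12.375 [0.5353 0.0516 0.2249] tool x [-0.  0. -1.] jaw az 71.17 F [-0.2 -0.4 -0.2] 0.08461132272067462
{'mtx': array([[352.38681455,   0.        , 320.2559872 ],
       [  0.        , 352.38681455, 245.33287204],
       [  0.        ,   0.        ,   1.        ]]), 'rvec': array([-2.33571086, -1.67086529, -0.26748467]), 'tvec': array([-0.2211304 , -0.50356652,  0.22150538])}
post [[457.  239.4]]
rolltop [[450.8 234.5]]
barL [[321.1 364.1]]
barR [[319.4 113.9]]
ball [[320.8 218.8]]
```

View pics/w3.png

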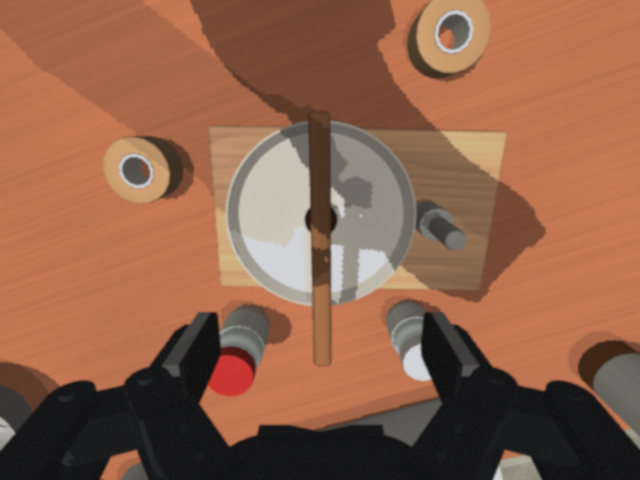

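Wrist view: the roll lies flat beside the dock at (453,33), bar from (319,112) to (322,366), exactly on prediction and jaw-aligned. Descending on the handle.

play_rows([
  [0,0,-8,0,0,0,85],
  [0,0,-18,0,0,0,85],
  [0,0,-22,0,0,0,85],
  [0,0,-22,0,0,0,85],
  [0,0,-20,0,0,0,85],
  [0,0,-14,0,0,0,85],
  [0,0,-7,0,0,0,85],
  [0,0,-3,0,0,0,85],
])

```text
clock: 13.42
position: [0.5358, 0.0513, 0.1108]
tool_rot: [0.635, 1.571, 0.307]
force: [-0.1, 0.1, -0.9]
grip_width: 0.0852
```

play_rows([
  [0,0,0,0,0,0,60],
  [0,0,0,0,0,0,40],
  [0,0,0,0,0,0,30],
  [0,0,0,0,0,0,25],
  [0,0,0,0,0,0,20],
  [0,0,0,0,0,0,18],
  [0,0,0,0,0,0,16],
  [0,0,0,0,0,0,15],
], grip_force=25)

```text
clock: 14.42
position: [0.5357, 0.0513, 0.111]
tool_rot: [1.554, 1.571, 1.227]
force: [-0.7, -0.3, 0.7]
grip_width: 0.0153
```

play_rows([
  [0,0,0,0,0,0,14],
  [0,0,0,0,0,0,13],
  [0,0,0,0,0,0,12],
  [0,0,0,0,0,0,8],
  [0,0,0,0,0,0,4],
  [0,0,0,0,0,0,4],
])

```text
clock: 15.18
position: [0.5358, 0.0513, 0.1111]
tool_rot: [0.777, 1.57, 0.45]
force: [1.4, 2.3, 4.0]
grip_width: 0.0136
```

```bash
python3 w.py w4|head -1
```

```text
15.175 [0.5358 0.0513 0.1111] tool x [ 0.  0. -1.] jaw az 71.22 F [1.4 2.3 4. ] 0.013633373983273783
```

Gripped at 13.6 mm. Tightening, then a slow lift.

play_rows([
  [0,0,0,0,0,0,4],
  [0,0,0,0,0,0,4],
  [0,0,0,0,0,0,4],
  [0,0,0.5,0,0,0,4],
  [0,0,1,0,0,0,4],
  [0,0,1.5,0,0,0,4],
  [0,0,2,0,0,0,4],
  [0,0,2,0,0,0,4],
], grip_force=70)

```text
clock: 16.23
position: [0.5357, 0.0511, 0.1181]
tool_rot: [-2.421, 1.571, -2.749]
force: [-0.1, -0.4, -3.9]
grip_width: 0.0124
```

play_rows([
  [0,0,2,0,0,0,4],
  [0,0,3,0,0,0,4],
  [0,0,3,0,0,0,4],
  [0,0,3,0,0,0,4],
  [0,0,3,0,0,0,4],
  [0,0,2,0,0,0,4],
  [0,0,1,0,0,0,4],
  [0,0,0,0,0,0,4],
])

```text
clock: 17.23
position: [0.5357, 0.0512, 0.135]
tool_rot: [-0.57, 1.571, -0.898]
force: [-0.1, -0.2, -4.3]
grip_width: 0.0131
```

```bash
python3 w.py w5|head -1;  python3 - <<'E'
from workcell import vision; import cv2
f=vision.grab_frame("side")[200:440,150:430,::-1]; cv2.imwrite("pics/s5.png",cv2.resize(f,None,fx=2,fy=2))
E
```

```text
17.225 [0.5357 0.0512 0.135 ] tool x [ 0. -0. -1.] jaw az 71.21 F [-0.1 -0.2 -4.3] 0.013099069708727302
```

View pics/s5.png

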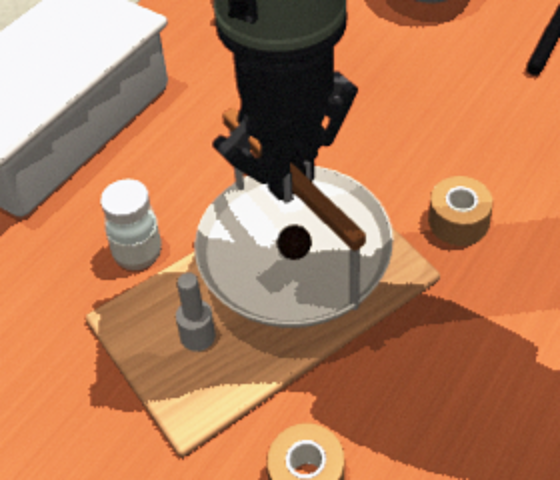

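Plate hangs level, ball centred at (294,242). Continuing the lift, then turning −91°.

play_rows([
  [0,0,1,0,0,0,4],
  [0,0,2.5,0,0,0,4],
  [0,0,4,0,0,0,4],
  [0,0,5,0,0,0,4],
  [0,0,6,0,0,0,4],
  [0,0,7,0,0,0,4],
  [0,0,8,0,0,0,4],
  [0,0,8,0,0,0,4],
])

```text
clock: 18.32
position: [0.5357, 0.0511, 0.1771]
tool_rot: [-0.11, 1.571, -0.438]
force: [0.9, -0.4, -3.4]
grip_width: 0.0131
```

play_rows([
  [0,0,8,0,0,0,4],
  [0,0,8,0,0,0,4],
  [0,0,8,0,0,0,4],
  [0,0,8,0,0,0,4],
  [0,0,8,0,0,0,4],
  [0,0,7,0,0,0,4],
  [0,0,6,0,0,0,4],
  [0,0,5,0,0,0,4],
])

```text
clock: 19.32
position: [0.5357, 0.0512, 0.2348]
tool_rot: [-1.747, 1.571, -2.075]
force: [-0.4, 0.0, -4.2]
grip_width: 0.0125
```

play_rows([
  [0,0,3,0,0,0,4],
  [0,0,1.5,0,0,0,4],
  [0,0,0.5,0,0,0,4],
  [0,0,0,0,0,0,4],
  [0,0,0,0,0,-0.5,4],
  [0,0,0,0,0,-1,4],
  [0,0,0,0,0,-1.5,4],
  [0,0,0,0,0,-2,4],
])

```text
clock: 20.32
position: [0.5357, 0.0512, 0.2395]
tool_rot: [1.555, 1.571, 1.137]
force: [-0.4, -1.7, -3.4]
grip_width: 0.0127
```

play_rows([
  [0,0,0,0,0,-2.5,4],
  [0,0,0,0,0,-3,4],
  [0,0,0,0,0,-3,4],
  [0,0,0,0,0,-3,4],
  [0,0,0,0,0,-3,4],
  [0,0,0,0,0,-3,4],
  [0,0,0,0,0,-3,4],
  [0,0,0,0,0,-3,4],
])

```text
clock: 21.32
position: [0.5357, 0.0512, 0.2395]
tool_rot: [0.719, 1.571, -0.109]
force: [-0.3, -1.3, -3.8]
grip_width: 0.0127
```

play_rows([
  [0,0,0,0,0,-3,4],
  [0,0,0,0,0,-3,4],
  [0,0,0,0,0,-3,4],
  [0,0,0,0,0,-3,4],
  [0,0,0,0,0,-3,4],
  [0,0,0,0,0,-3,4],
  [0,0,0,0,0,-3,4],
  [0,0,0,0,0,-3,4],
])

```text
clock: 22.32
position: [0.5357, 0.0512, 0.2395]
tool_rot: [1.893, 1.571, 0.646]
force: [0.7, 0.1, -3.4]
grip_width: 0.013
```

play_rows([
  [0,0,0,0,0,-3,4],
  [0,0,0,0,0,-3,4],
  [0,0,0,0,0,-3,4],
  [0,0,0,0,0,-3,4],
  [0,0,0,0,0,-3,4],
  [0,0,0,0,0,-3,4],
  [0,0,0,0,0,-3,4],
  [0,0,0,0,0,-3,4],
])

```text
clock: 23.32
position: [0.5357, 0.0512, 0.2396]
tool_rot: [2.094, 1.571, 0.428]
force: [0.3, -0.1, -2.3]
grip_width: 0.0128
```

```bash
python3 w.py w6|head -1
```

```text
23.325 [0.5357 0.0512 0.2396] tool x [ 0.  0. -1.] jaw az -5.46 F [ 0.3 -0.1 -2.3] 0.012760240261471446
```

play_rows([
  [0,0,0,0,0,-3,4],
  [0,0,0,0,0,-3,4],
  [0,0,0,0,0,-2.5,4],
  [0,0,0,0,0,-2,4],
  [0,0,0,0,0,-1.8,4],
  [0,0,0,0,0,-1.2,4],
  [0,0,0,0,0,-0.7,4],
  [0,0,0,0,0,-0.3,4],
])

```text
clock: 24.38
position: [0.5357, 0.0512, 0.2395]
tool_rot: [-1.241, 1.571, 3.126]
force: [-0.7, -0.4, -4.1]
grip_width: 0.0127
```

play_rows([
  [0,0,0,0,0,0,4],
  [0,0,0,0,0,0,4],
  [0,0,0,0,0,0,4],
  [0,0,0,0,0,0,4],
  [0,0,0,0,0,0,4],
  [0,0,0,0,0,0,4],
])

```text
clock: 25.12
position: [0.5357, 0.0511, 0.2395]
tool_rot: [-1.051, 1.571, -2.967]
force: [0.7, 0.0, -3.9]
grip_width: 0.0128
```

```bash
python3 w.py w7|head -1;  python3 - <<'E'
from workcell import vision; import cv2,numpy as np
f=vision.grab_frame("side")[160:440,150:430,::-1]; g=vision.grab_frame("scene")[140:420,290:510,::-1]
cv2.imwrite("pics/s7.png",cv2.resize(np.hstack([f,g]),None,fx=1.6,fy=1.6))
E
```

```text
25.125 [0.5357 0.0511 0.2395] tool x [-0. -0. -1.] jaw az -19.79 F [ 0.7  0.  -3.9] 0.012761765755488923
```

View pics/s7.png

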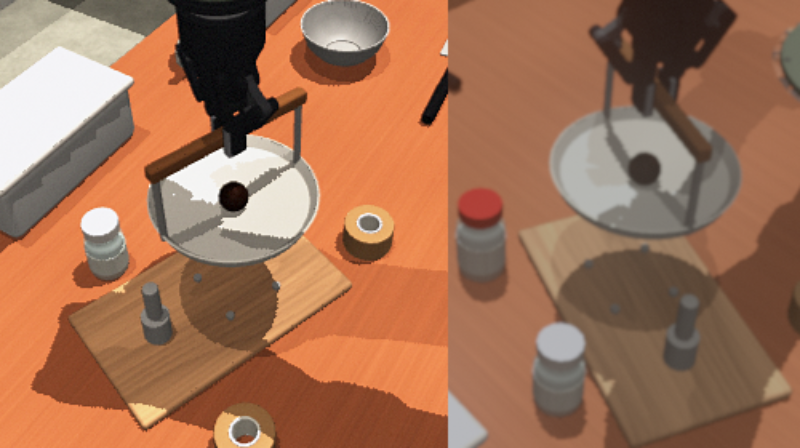

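View pics/w7.png

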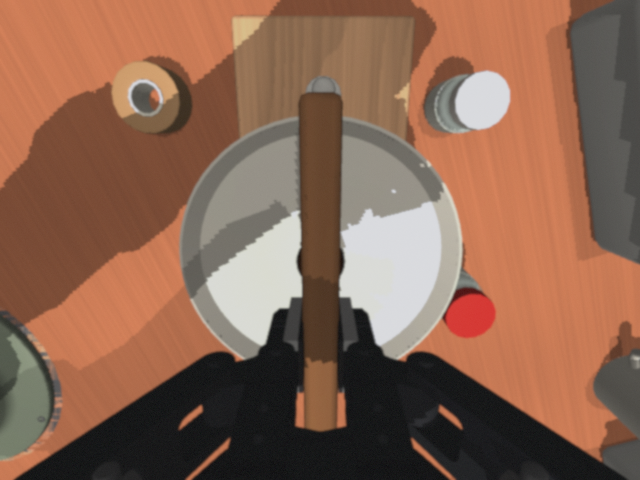

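Handle runs toward the post, parallel to the dock; ball at (234,196) side / (644,168) scene. A numerical check before handing in.

Run:
```python
from h import *
print("ball",tri([("side",(296.2,282.5)),("scene",(412.5,245))]),"expect .5357 .0511 .1665")
y=np.array([.342,.94,0])
c=np.array([.5357,.0511,.2665])
print("bar ends exp",proj("side",[c+.093*y,c-.093*y]).round(1),"seen ~(243.8,265) (340,218.8)")
t=np.arange(0,6.28,.01); x=np.array([.94,-.342,0])
rim=np.array([c*[1,1,0]+[0,0,.1405+.032]+.09*(np.cos(a)*x+np.sin(a)*y) for a in t])
for n in("side","scene"):
    p=proj(n,rim); print(n,"rim bbox",p.min(0).round(1),p.max(0).round(1))
print("seen side: x",150+148/1.6,150+320/1.6,"y",160+134/1.6,160+265/1.6," scene x",10+549/1.6,10+741/1.6,"y",140+105/1.6,140+236/1.6)
```

```text
ball (array([0.5339, 0.0491, 0.1653]), array([-0.3,  0.6, -0.3, -0.5])) expect .5357 .0511 .1665
bar ends exp [[239.5 266.4]
 [338.4 215. ]] seen ~(243.8,265) (340,218.8)
side rim bbox [239.9 243.3] [348.2 324.1]
scene rim bbox [353.1 205.3] [473.4 284.8]
seen side: x 242.5 350.0 y 243.75 325.625  scene x 353.125 473.125 y 205.625 287.5
```

```bash
python3 -c "
from workcell import workorder; print(workorder.job_done())"
```

```text
the job is handed in; nothing more can be done
None
```

I took the roll off the post and set it flat on the bench on the robot side of the dock. I then lifted the plate by its handle and turned it a quarter turn. The job was handed in at about 25 s with the plate still held up. `job_done()` gave no verdict.

Last checks:
- **Plate:** The underside is about 14 cm above the bench. The jaws stand at −19.8°, against a dock x axis measured at −20°, so the handle runs along the dock's length. The rim outline is within about 3 px of that of a level plate.
- **Ball:** It triangulates about 3 mm from the plate's middle.
- **Hold:** The force on the tool shows about 3.9 N of weight, and the arm is still.
- **Roll and bystanders:** The roll lies flat, clear of the dock. The jars, spare roll and bowl look unmoved in the last pictures, but I did not measure their shift. The spatula was only partly in the last view.
- **Small disagreements:** Setting the roll down peaked at 23 N before I eased off. My rough pixel readings of the bar ends differed from the prediction by up to about 4 px.

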